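# Park the ab wheel on the sloping shelf against a door wedge

### The arm

A 7-joint arm with a two-finger parallel gripper is mounted at the origin on the work surface. World frame = base frame: x ahead of the robot, y to its left, z up, the work surface at z = 0. Lengths are in m, angles in degrees, forces in N, time in s.
With the tool pointing down it reaches from about 0.35 to 0.9 m from the base axis. Payload 7.2 kg.
Tool frame: the origin (TCP) lies midway between the tips of the shut fingers; the grasp point (between the pads) lies 19 mm behind it; x points along the fingers, y is the direction in which the jaws open and shut, and the axes are right-handed (so a half turn about x gives the same grasp; the last joint's range is limited). The gripper opens to 88 mm and grips with 3 to 60 N. Pads are 20 mm wide; open, the fingers measure 115 mm over their backs; the gripper's body (75 mm by 178 mm) begins 61 mm behind the grasp point.
Start: joints at [-73.923, 23.554, -0.728, 91.456, 0.321, 64.991, -4.71], TCP at [0.214, 0.587, 0.223] pointing down, gripper open.
Joint ranges: [-169.25, 169.25], [-16.82, 113.86], [-84.01, 82.57], [7.8, 145.47], [-59.2, 239.2], [7.22, 106.19], [-163.78, 163.78]. Speed limits (degrees/s): [136.94, 136.94, 172.46, 172.46, 180, 180, 180].

### API

Orientations are given as a 3x3 rotation matrix whose columns are the frame's x, y, z axes.
In Python, from rig import manip gives the robot as it stands.
- The arm moves only by the shell command python3 -m creep 'ROWS' [FORCE]. ROWS is a JSON object of lists of equal length, an entry for each row: "dp": the shift along the tool's x, y, z in cm, a list of three; "dr": the turn, a rotation vector about the tool's x, y, z in units of 8 degrees (1.0 is 8 degrees), a list of three; "fingers": the finger opening in cm, from 0 to 8.78. A call has exactly 8 rows; each row is the pose to reach, as a shift and turn from the pose commanded when the call began, along the tool's axes at that moment; what a row does not reach only later rows make up. A row lasts 1/10 s, in which the tool goes at most 50 mm and 8.59 degrees, less where a joint would pass 70% of its speed; a pose out of reach is approached as far as the arm can. A call with a gripper value outside its range is refused whole. The fingers move at their own pace and stop on an object; FORCE is the grip in N (left out, the last holds). Time passes only in rows, so rows that repeat a pose let the fingers close, or fill a call up. It gives the time, the measured TCP pose, the force and the opening at its end, in the units of the state.
- manip.sense(): the state, without advancing time (a new reading comes with each control period).
- manip.camera(name): name is "side" or "top"; returns a dict with "color" (480x640x3 uint8, blue, green, red), "mtx" (3x3 intrinsics, pixels), "cam_to_world" (4x4, takes a point from camera to world coordinates). Camera axes: x right, y up, looking along -z (the intrinsics and any distortion apply to the point x, -y, -z); pixel columns grow to the right and rows downward; lengths in m; the calibration is good to about 2 mm. A picture is of the moment at which its call begins. There is no depth.
- manip.sign_off(): hands the job in, once; it reports no verdict.
Trained networks look in a picture, given as the dict that the camera call returned (one of the last four; its "shot" number tells which), for a name from the list of things; names that differ only in an ending like _2 or _b are one class to them, and where a whole thing is asked for, a point or a joint stands for the part that bears it (a point fixed in the world has none). Each returns a list of dicts, best first, with "conf" (0 to 1); they miss things now and then, are a little off and sometimes report something else, mostly with a low value. They report only what shows in the picture. A call takes as long as a camera call.
- manip.regions_of(target, picture): "pixels" (480x640 bool, what is visible of it) and "at" ([column, row] in pixels, amid what is visible of it).
The state is a dict: "clock": time; "qpos": joint angles; "qvel": joint speeds; "joint_torque": joint torques, N m; "position": TCP position; "tool_rot": TCP orientation; "force": force on the tool from outside, world axes, zero at the start; "wrist_torque": the same for the moment, N m; "width": finger opening in m.
Only numpy, scipy, OpenCV 4.12 (cv2) and the standard library are available. Lean on these libraries where they do the work, as an engineer would, in place of code of your own. Each camera call takes 0.05 s, during which the arm holds its last target. There are 200 camera calls.

### The job

The ab wheel has been left in the key tray; park it on the cork mat instead, standing on its tyres and pointing straight down the slope. The shelf is not level, so first lay the rubber door wedge on the mat with its thin end uphill, then stand the wheel on the mat just uphill of it, and do not let go of the wheel until its tyre rests on the thin end of the wedge, square and about central, so that it stays put. Leave the tray and the other things on the shelf where they are.

Things in the scene. Friction and masses are not known exactly. Their poses are not given: they have to be found in the camera images.
- shelf: the pale ash-veneered shelf board, 660 x 1240 x 18 mm, which is not level: it falls 4 degrees (0.07 rad) towards the room. Fixed. Origin in the middle of its top face; its x axis points straight down the slope (away from the robot), y along the slope's contour (level), z square to the board. A wheel set loose on it rolls away down x
- mat: thin cork mat, 300 mm down the slope x 170 mm x 3 mm thick, fixed on the shelf with its sides along the shelf's; origin at the centre of its underside, axes parallel to the shelf's (x down the slope); its top is 3 mm above the shelf's face
- wheel: ab wheel (exercise roller): two rubber tyres on one hub, 140 mm diameter, 50 mm wide over flat sides; a black hand grip 33 mm thick at most sticks out of each side, ends 130 mm from the middle. One rigid piece, 0.6 to 0.9 kg. Origin at its centre; y is the axle, x and z turn as it rolls. Starts standing in the tray. Pinch the tyre's top across the 50 mm (grips lie 53 mm below its top)
- tray: shallow bare steel key tray, 118 x 196 mm, rim 24 mm high, floor and walls 3 mm; loose, 0.6 kg. Origin at the centre of its underside, x across its short side (the way the wheel standing in it would roll). The end walls keep the wheel from rolling; a bunch of keys lies beside the wheel
- wedge: black rubber door wedge, 120 mm long (x), 42 wide (y), 32 high at the thick end (+x), ramp down to a blunt 3 mm edge at the thin end (-x); 0.09 to 0.14 kg, loose. Origin at the centre of its sole, z up. Pinch across the 42 mm, thick half. With the tyre against the thin edge on one flat surface, the wheel's centre is 20 mm before that edge (80 mm from the origin, on the -x side)
- wedge_toe (a point): middle of the wedge's thin edge, at sole level
- keys: small bunch of keys on a ring, about 75 x 35 x 6 mm, lying in the tray; origin in the ring
- tin: round metal shoe-polish tin, 75 mm across, 26 mm high; origin at the centre of its underside
- kettlebell: grey cast-iron kettlebell, 4 kg, 136 mm across, 200 mm high; origin at the centre of its underside
- shaker: green plastic shaker cup with black lid, 94 mm across, 178 mm high; origin at the centre of its underside
- pushup: blue push-up handle, feet 120 x 196 mm, 120 mm high; origin at the centre of its underside
- brush: wooden shoe brush lying bristles down, 150 x 46 x 40 mm; origin at the centre of its underside

How it is judged:
By the outcome, as a careful person would: the job done as asked, in the order asked, and still so for the second after the job is handed in, with the robot touching nothing.
It also fails if it takes over 61 s, if anything falls off the work surface, if the arm or the gripper's body presses on something with over 40 N, if the wrist force passes 120 N, or if a joint passes its speed limit or range.

## Working session

There is one attempt and no reset: what is moved stays moved. The work goes in short steps, Python scripts to look and compute and a shell command to move; the robot and the scene stay as the last step left them, time stands still between calls to the robot, and variables do not carry over. Pictures are saved under pics/ and viewed, about 8 in all and at most 12, crops included, and the job is handed in when it is done.

```bash
mkdir -p pics; ls; cat > h.py <<'E'
import numpy as np, cv2
from rig import manip
def ray(c,uv):
    K=np.array(c["mtx"]);T=np.array(c["cam_to_world"])
    p=np.linalg.inv(K)@np.array([uv[0],uv[1],1.0]); d=T[:3,:3]@np.array([p[0],-p[1],-p[2]])
    return T[:3,3],d/np.linalg.norm(d)
def proj(c,P):
    K=np.array(c["mtx"]);T=np.array(c["cam_to_world"])
    q=(np.atleast_2d(P)-T[:3,3])@T[:3,:3]; q=q*[1,-1,-1]; u=q@K.T
    return u[:,:2]/u[:,2:]
def plane(c,uv,p0,n):
    o,d=ray(c,uv); return o+d*(np.dot(np.array(p0)-o,n)/np.dot(d,n))
E
python3 - <<'E'
from h import *
s=manip.sense(); print({k:np.round(v,3).tolist() for k,v in s.items()})
for n in("side","top"):
    c=manip.camera(n); print(n,c.keys(),np.round(c["mtx"],1).tolist(),np.round(c["cam_to_world"],3).tolist())
    cv2.imwrite(f"pics/{n}0.png",c["color"])
    for t in("wheel","tray","mat","wedge","wedge_toe","shelf","keys","tin","kettlebell","shaker","pushup","brush"):
        r=manip.regions_of(t,c)
        print(t,[(round(x["conf"],2),np.round(x["at"],1).tolist(),int(x["pixels"].sum())) for x in r[:2]])
E
```

```text
pics
{'clock': 0.0, 'qpos': [-73.923, 23.6, -0.729, 91.504, 0.322, 64.99, -4.709], 'qvel': [-0.033, -0.115, 0.018, 0.088, 0.009, -0.095, 0.024], 'joint_torque': [-0.001, -58.796, 0.641, -29.107, -0.054, 0.018, 0.0], 'position': [0.213, 0.587, 0.222], 'tool_rot': [[-0.0, 0.342, 0.94], [-0.002, 0.94, -0.342], [-1.0, -0.002, 0.0]], 'force': [-0.167, -0.033, 0.381], 'wrist_torque': [-0.005, 0.004, 0.033], 'width': 0.088}
side dict_keys(['color', 'mtx', 'cam_to_world', 'shot']) [[473.3, 0.0, 316.4], [0.0, 473.3, 245.7], [0.0, 0.0, 1.0]] [[0.973, 0.163, -0.166, 0.411], [-0.233, 0.663, -0.712, -0.87], [-0.006, 0.731, 0.683, 0.953], [0.0, 0.0, 0.0, 1.0]]
wheel [(0.68, [259.8, 209.2], 2265)]
tray [(0.79, [257.0, 240.6], 606)]
mat [(0.57, [281.4, 352.0], 8627)]
wedge [(0.94, [320.5, 263.8], 456)]
wedge_toe [(0.69, [320.8, 263.4], 483)]
shelf [(0.74, [347.3, 332.9], 71100)]
keys []
tin [(0.77, [259.6, 273.8], 601)]
kettlebell [(0.56, [369.6, 424.8], 5617)]
shaker [(0.6, [283.3, 151.7], 1367)]
pushup [(0.57, [326.6, 172.2], 1306)]
brush [(0.79, [387.2, 256.1], 811)]
top dict_keys(['color', 'mtx', 'cam_to_world', 'shot']) [[437.3, 0.0, 323.3], [0.0, 437.3, 235.2], [0.0, 0.0, 1.0]] [[-0.018, 0.986, -0.164, 0.427], [-1.0, -0.018, -0.002, -0.01], [-0.005, 0.164, 0.986, 1.15], [0.0, 0.0, 0.0, 1.0]]
wheel [(0.72, [246.1, 280.0], 2766)]
tray [(0.59, [223.8, 295.7], 1735)]
mat [(0.7, [420.0, 282.4], 8229)]
wedge [(0.98, [319.3, 225.7], 835)]
wedge_toe [(0.97, [319.4, 225.7], 813), (0.24, [420.3, 284.5], 8263)]
shelf [(0.65, [325.9, 248.4], 101025)]
keys []
tin [(0.96, [322.6, 291.6], 765)]
kettlebell [(0.57, [530.4, 228.0], 3078)]
shaker [(0.69, [126.1, 231.0], 2079)]
pushup [(0.77, [188.6, 192.0], 1968), (0.26, [224.5, 293.1], 1762)]
brush [(0.73, [328.0, 160.2], 1026)]
```

View pics/side0.png

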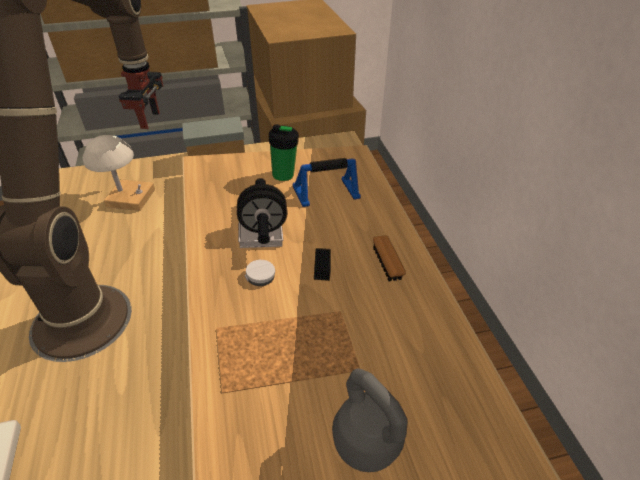

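View pics/top0.png

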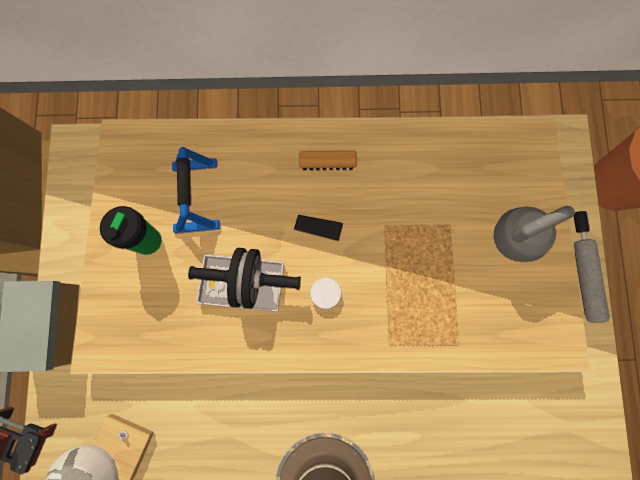

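```bash
cat >> h.py <<'E'
def tri(rs):
    A=np.zeros((3,3));b=np.zeros(3)
    for o,d in rs: M=np.eye(3)-np.outer(d,d);A+=M;b+=M@o
    X=np.linalg.solve(A,b); return X,[np.linalg.norm((np.eye(3)-np.outer(d,d))@(X-o)) for o,d in rs]
def quad(m):
    m=m.astype(np.uint8);k=cv2.findContours(m,0,2)[0];k=max(k,key=cv2.contourArea);h=cv2.convexHull(k)
    return cv2.approxPolyN(h,4)[0].astype(float) if hasattr(cv2,'approxPolyN') else cv2.boxPoints(cv2.minAreaRect(h))
E
python3 - <<'E'
from h import *
C={n:manip.camera(n) for n in("side","top")}
R={}
for n,c in C.items():
    for t in("mat","wedge","wheel"):
        m=manip.regions_of(t,c)[0]["pixels"]; R[n,t]=m
        print(n,t,np.round(quad(m)).tolist())
q={n:quad(R[n,"mat"]) for n in C}
# order by approximate world position
P={}
for n in C:
    w=np.array([plane(C[n],u,[.5,-.2,.05],[0.07,0,1]) for u in q[n]])
    ce=w.mean(0); P[n]={(bool(a[0]>ce[0]),bool(a[1]>ce[1])):u for a,u in zip(w,q[n])}
for k in P["top"]:
    X,e=tri([ray(C[n],P[n][k]) for n in C]); print(k,X.round(4),np.round(e,4))
a=cv2.resize(C["top"]["color"][205:250,280:360],None,fx=5,fy=5,interpolation=2)
b=cv2.resize(C["side"]["color"][240:285,285:365],None,fx=5,fy=5,interpolation=2)
d=cv2.resize(C["top"]["color"][240:320,180:345],None,fx=4.8,fy=4.8,interpolation=2)
ab=np.hstack([a,b]); d=cv2.resize(d,(800,370)); cv2.imwrite("pics/crop1.png",np.vstack([ab,d]))
E
```

```text
Traceback (most recent call last):
IndexError: list index out of range
```

```bash
cat >> h.py <<'E'
def find(n,t,tries=4):
    for _ in range(tries):
        c=manip.camera(n); r=manip.regions_of(t,c)
        if r and r[0]["conf"]>.4: return c,r[0]["pixels"]
    raise SystemExit(f"no {t} in {n}")
E
cat > a.py <<'E'
from h import *
C={};R={}
for n in("side","top"):
    for t in("mat","wedge"):
        C[n],R[n,t]=find(n,t)
        print(n,t,np.round(quad(R[n,t])).tolist())
P={}
for n in C:
    q=quad(R[n,"mat"])
    w=np.array([plane(C[n],u,[.5,-.2,.05],[0.07,0,1]) for u in q])
    ce=w.mean(0); P[n]={(bool(a[0]>ce[0]),bool(a[1]>ce[1])):u for a,u in zip(w,q)}
for k in P["top"]:
    X,e=tri([ray(C[n],P[n][k]) for n in C]); print(k,X.round(4),np.round(e,4))
a=cv2.resize(C["top"]["color"][205:250,280:360],None,fx=5,fy=5,interpolation=2)
b=cv2.resize(C["side"]["color"][240:285,285:365],None,fx=5,fy=5,interpolation=2)
d=cv2.resize(C["top"]["color"][240:316,180:345],(800,370),interpolation=2)
cv2.imwrite("pics/crop1.png",np.vstack([np.hstack([a,b]),d]))
E
python3 a.py
```

```text
side mat [[361.0, 371.0], [221.0, 393.0], [216.0, 327.0], [341.0, 309.0]]
side wedge [[330.0, 248.0], [330.0, 280.0], [313.0, 279.0], [315.0, 248.0]]
top mat [[450.0, 225.0], [459.0, 344.0], [388.0, 344.0], [384.0, 225.0]]
top wedge [[343.0, 223.0], [338.0, 241.0], [293.0, 230.0], [298.0, 214.0]]
(True, False) [ 0.6332 -0.3345  0.0414] [0.0004 0.0004]
(False, False) [ 0.334  -0.33    0.0655] [0.0023 0.0023]
(False, True) [ 0.3375 -0.1588  0.0672] [0.0019 0.0019]
(True, True) [ 0.6349 -0.1633  0.051 ] [0.0007 0.0007]
```

View pics/crop1.png

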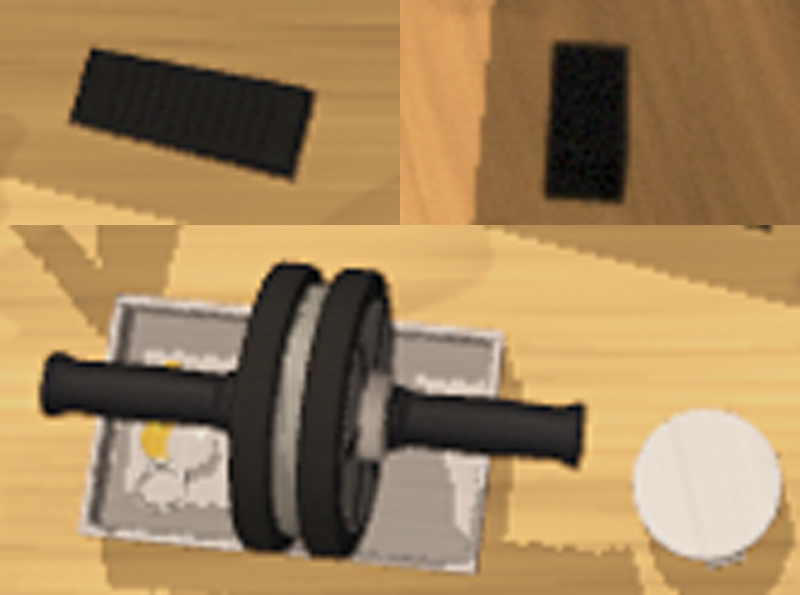

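```bash
cat >> h.py <<'E'
from scipy.optimize import minimize
def rot(a,s=np.radians(4.0)):
    Rz=lambda t:np.array([[np.cos(t),-np.sin(t),0],[np.sin(t),np.cos(t),0],[0,0,1]])
    Ry=np.array([[np.cos(s),0,np.sin(s)],[0,1,0],[-np.sin(s),0,np.cos(s)]])
    return Rz,Ry
def shelfR(y0): Rz,Ry=rot(0); return Rz(y0)@Ry
def RZ(t): return rot(0)[0](t)
def soft(c,parts,S=4):
    m=np.zeros((480*S,640*S),np.uint8)
    for V in parts:
        h=cv2.convexHull(((proj(c,V)+.5)*S*16).astype(np.int32)); cv2.fillConvexPoly(m,h,255,shift=4)
    return cv2.resize(m,(640,480),interpolation=cv2.INTER_AREA)/255.
def fit(obs,parts,x0,step,R_p):
    def cost(x):
        R,p=R_p(x); return sum(np.abs(soft(c,[p+V@R.T for V in parts])-m).sum() for c,m in obs)
    b=None
    sx=np.vstack([x0]+[np.array(x0)+np.eye(len(x0))[i]*step[i] for i in range(len(x0))])
    r=minimize(cost,x0,method="Nelder-Mead",options=dict(initial_simplex=sx,xatol=1e-5,fatol=.05,maxiter=250)); return r.x,r.fun
BOX=np.array([[a,b,c] for a in(-1,1) for b in(-1,1) for c in(0,1)],float)
MAT=[BOX*[.15,.085,.003]]
WEDGE=[np.array([[-.06,s*.021,z] for s in(-1,1) for z in(0,.003)]+[[.06,s*.021,z] for s in(-1,1) for z in(0,.032)])]
def cyl(r,y0,y1):
    t=np.linspace(0,2*np.pi,40,endpoint=False); return np.vstack([np.c_[r*np.cos(t),0*t+y,r*np.sin(t)] for y in(y0,y1)])
WHEEL=[cyl(.07,-.025,.025),cyl(.0155,-.13,.13)]
E
cat > b.py <<'E'
from h import *
O={t:[find(n,t) for n in("side","top")] for t in("mat","wedge","wheel")}
x,f=fit(O["mat"],MAT,[.485,-.247,.053,-.015],[.01,.01,.01,.03],lambda x:(shelfR(x[3]),x[:3])); print("mat",x.round(4),f)
m=x; RS=shelfR(m[3]); print(RS.round(4).tolist(), "mat origin",m[:3])
on=lambda X,Y,h: m[:3]+RS@np.array([X,Y,h])
for y in(-100,80):
    # shelf coords relative to mat
    w,f=fit(O["wedge"],WEDGE,[0.0,.25,np.radians(y)],[.02,.02,.1],lambda x:(RS@RZ(x[2]),on(x[0],x[1],0)))
    print("wedge",w[:2].round(4),np.degrees(w[2]).round(1),f,on(w[0],w[1],0).round(4))
w,f=fit(O["wheel"],WHEEL,[-.1,.4,-.1],[.02,.02,.1],lambda x:(RS@RZ(x[2]),on(x[0],x[1],.073)))
print("wheel",w[:2].round(4),np.degrees(w[2]).round(2),f,on(w[0],w[1],.073).round(4))
w,f=fit(O["wheel"],WHEEL,[*w,.073],[.02,.02,.1,.02],lambda x:(RS@RZ(x[2]),on(x[0],x[1],x[3])))
print("wheel free z",w.round(4),f)
E
python3 b.py
```

```text
mat [ 0.4845 -0.2463  0.0538 -0.0143] 354.1960784313726
[[0.9975, 0.0143, 0.0697], [-0.0143, 0.9999, -0.001], [-0.0698, 0.0, 0.9976]] mat origin [ 0.48453784 -0.24633501  0.05378329]
wedge [1.8133 3.0967] -306.3 1337.0 [ 2.3376  2.8241 -0.0727]
wedge [1.7546 3.1957] -216.9 1337.0 [ 2.2804  2.924  -0.0686]
wheel [0.0035 0.4242] -5.81 458.59215686274507 [0.4992 0.1777 0.1264]
wheel free z [ 0.0035  0.4242 -0.1015  0.073 ] 458.3450980392156
```

```bash
cat >> h.py <<'E'
M=np.array([.4845,-.2463,.0538]); RS=shelfR(-.0143)
def on(X,Y,h): return M+RS@np.array([X,Y,h])
E
cat > c.py <<'E'
from h import *
O=[find(n,"wedge") for n in("side","top")]
for y in(-103,77):
    w,f=fit(O,WEDGE,[.13,.25,np.radians(y)],[.01,.01,.1],lambda x:(RS@RZ(x[2]),on(x[0],x[1],0)))
    print("wedge",w[:2].round(4),np.degrees(w[2]).round(1),f,on(w[0],w[1],0).round(4), [int(m.sum()) for _,m in O])
c=O[1][0]["color"][205:250,280:360]; d=O[0][0]["color"][240:285,285:365]
g=np.hstack([c,d]).astype(float)*4; cv2.imwrite("pics/wb.png",cv2.resize(np.clip(g,0,255).astype(np.uint8),None,fx=5,fy=5,interpolation=0))
E
python3 c.py
```

```text
wedge [0.1437 0.2545] -105.7 108.5921568627451 [0.6315 0.0061 0.0438] [467, 836]
wedge [0.1432 0.2521] 75.5 298.62745098039215 [0.6309 0.0037 0.0438] [467, 836]
```

View pics/wb.png

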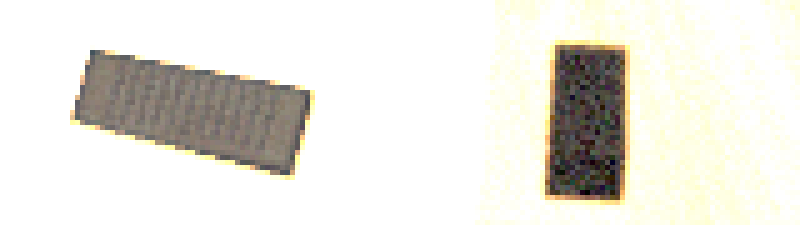

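The wedge's thick end points to -y: the fit residual is 109 against 299 for the reverse, and the dark end face shows in the side view. The wheel and mat fits are consistent. Next I'll compute the moves.

```bash
cat >> h.py <<'E'
from scipy.spatial.transform import Rotation as Ro
def goal(X,Y,h,jaw):
    "TCP at mat coords X,Y, height h over shelf, jaw yaw in shelf frame (deg)"
    a=np.radians(jaw); y=RS@[np.cos(a),np.sin(a),0]; x=-RS[:,2]; return on(X,Y,h),np.c_[x,y,np.cross(x,y)]
def delta(p,R,p0=None,R0=None):
    s=manip.sense(); p0=np.array(s["position"]) if p0 is None else p0; R0=np.array(s["tool_rot"]) if R0 is None else R0
    print("t",round(s["clock"],2),"dp",(R0.T@(p-p0)*100).round(2).tolist(),"dr",(np.degrees(Ro.from_matrix(R0.T@R).as_rotvec())/8).round(2).tolist(),"w",round(s["width"],4),"F",np.round(s["force"],1))
E
cat > g.py <<'E'
import sys
from h import *
delta(*goal(*map(float,sys.argv[1:5])))
E
python3 - <<'E'
from h import *
a=np.radians(-105.7); o=np.array([.1437,.2545])+.028*np.array([np.cos(a),np.sin(a)]); print(o)
delta(*goal(o[0],o[1],.20,-15.7))
E
```

```text
[0.13612319 0.22754463]
t 2.65 dp [-2.11, -42.68, 60.62] dr [10.81, 0.25, -0.49] w 0.0882 F [ 0.6 -0.4 -0.6]
```

```bash
python3 -m creep '{"dp":[[-6,0,0],[-12,0,0],[-12,-3,4],[-12,-6,8],[-12,-9,12],[-12,-12,16],[-12,-15,20],[-12,-18,24]],"dr":[[0,0,0],[0,0,0],[1,0,0],[2,0,0],[3,0,0],[4,0,0],[5,0.1,-0.2],[6,0.1,-0.2]],"fingers":[8.7,8.7,8.7,8.7,8.7,8.7,8.7,8.7]}' 20; python3 g.py .1361 .2275 .20 -15.7
```

```text
clock: 3.45
position: [0.3767, 0.3374, 0.3429]
tool_rot: [[-0.029, 0.929, 0.369], [-0.01, 0.369, -0.929], [-1.0, -0.031, -0.002]]
force: [0.6, 0.2, -1.0]
width: 0.0871
t 3.45 dp [9.49, 11.29, 42.95] dr [4.77, 0.09, -0.29] w 0.0871 F [ 0.6  0.2 -1. ]
```

```bash
python3 -m creep '{"dp":[[0,1.2,4.7],[0,2.4,9.4],[0,3.6,14],[1,5,19],[2,6.4,23.5],[3,7.6,28],[4.5,8.8,32.5],[6,10,37]],"dr":[[0.8,0,0],[1.6,0,0],[2.4,0,-0.1],[3.2,0,-0.2],[4,0.1,-0.3],[4.77,0.1,-0.3],[4.77,0.1,-0.3],[4.77,0.1,-0.3]],"fingers":[8.7,8.7,8.7,8.7,8.7,8.7,8.7,8.7]}' 20; python3 g.py .1361 .2275 .004 -15.7
```

```text
clock: 4.25
position: [0.6064, 0.0315, 0.2788]
tool_rot: [[-0.07, 0.958, -0.278], [0.002, -0.278, -0.96], [-0.998, -0.067, 0.018]]
force: [0.6, 0.2, -0.4]
width: 0.087
t 4.25 dp [22.86, 4.68, 4.13] dr [0.04, -0.01, 0.0] w 0.087 F [ 0.6  0.2 -0.4]
```

```bash
python3 -m creep '{"dp":[[4,2,2],[8,4,4],[12,4.7,4.1],[15,4.7,4.1],[17,4.7,4.1],[18,4.7,4.1],[18,4.7,4.1],[18,4.7,4.1]],"dr":[[0,0,0],[0,0,0],[0,0,0],[0,0,0],[0,0,0],[0,0,0],[0,0,0],[0,0,0]],"fingers":[8.7,8.7,8.7,8.7,8.7,8.7,8.7,8.7]}' 20; python3 g.py .1361 .2275 .004 -15.7
```

```text
clock: 5.05
position: [0.627, -0.0192, 0.0981]
tool_rot: [[-0.069, 0.958, -0.278], [0.002, -0.278, -0.96], [-0.998, -0.067, 0.018]]
force: [-0.6, -0.8, -0.2]
width: 0.0868
t 5.05 dp [4.99, 0.07, 0.15] dr [0.04, -0.01, -0.0] w 0.0868 F [-0.6 -0.8 -0.2]
```

```bash
python3 -m creep '{"dp":[[1.5,0.1,0.1],[3,0.1,0.1],[4,0.1,0.1],[5,0.1,0.1],[5,0.1,0.1],[5,0.1,0.1],[5,0.1,0.1],[5,0.1,0.1]],"dr":[[0,0,0],[0,0,0],[0,0,0],[0,0,0],[0,0,0],[0,0,0],[0,0,0],[0,0,0]],"fingers":[8.7,8.7,8.7,8.7,8.7,2,2,2]}' 20; python3 -m creep '{"dp":[[0,0,0],[0,0,0],[0,0,0],[0,0,0],[0,0,0],[0,0,0],[-3,0,0],[-7,0,0]],"dr":[[0,0,0],[0,0,0],[0,0,0],[0,0,0],[0,0,0],[0,0,0],[0,0,0],[0,0,0]],"fingers":[2,2,2,2,2,2,2,2]}' 20; python3 - <<'E'
from h import *
a=np.hstack([manip.camera("top")["color"][140:320,230:430],manip.camera("side")["color"][150:330,230:430]])
cv2.imwrite("pics/g1.png",cv2.resize(a,None,fx=2,fy=2))
E
```

```text
clock: 5.85
position: [0.6234, -0.0203, 0.0472]
tool_rot: [[-0.07, 0.958, -0.278], [0.002, -0.279, -0.96], [-0.998, -0.068, 0.018]]
force: [0.6, -1.0, -0.3]
width: 0.0663
clock: 6.65
position: [0.6266, -0.0203, 0.1157]
tool_rot: [[-0.075, 0.958, -0.278], [0.001, -0.279, -0.96], [-0.997, -0.073, 0.02]]
force: [0.9, 0.1, -0.9]
width: 0.0417
```

View pics/g1.png

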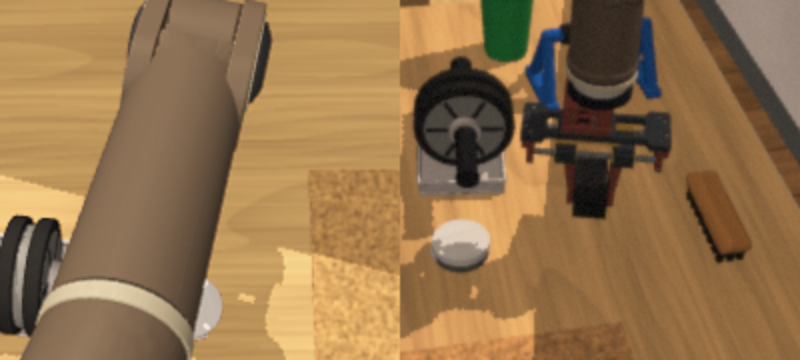

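Wedge is held (41.7 mm opening). Next: carry it to the mat.

```bash
python3 - <<'E'
from h import *
print((RS.T@(np.array([.6234,-.0203,.0472])-M)).round(4))
E
python3 g.py .048 0 .07 90
```

```text
[0.1358 0.228  0.0029]
t 6.75 dp [0.72, -2.73, 24.32] dr [-13.17, 0.03, -0.05] w 0.0418 F [ 1.  -0.8 -0.2]
```

```bash
python3 -m creep '{"dp":[[-1,0,1],[-1,0,3],[-1,0,6],[-1,-0.5,9],[-1,-1,12],[-1,-1.5,15],[-1,-2,18],[-1,-2.5,21]],"dr":[[-0.5,0,0],[-1.5,0,0],[-2.5,0,0],[-3.5,0,0],[-4.5,0,0],[-5.5,0,0],[-6.5,0,0],[-7.5,0,0]],"fingers":[2,2,2,2,2,2,2,2]}' 20;python3 g.py .048 0 .07 90
```

```text
clock: 7.55
position: [0.5457, -0.216, 0.1319]
tool_rot: [[-0.071, 0.716, 0.695], [0.002, 0.697, -0.717], [-0.997, -0.05, -0.051]]
force: [0.0, -0.0, -1.2]
width: 0.0419
t 7.55 dp [1.21, -2.71, 1.7] dr [-5.63, -0.01, -0.0] w 0.0419 F [ 0.  -0.  -1.2]
```

```bash
python3 -m creep '{"dp":[[0.3,-0.7,0.5],[0.6,-1.4,1],[1,-2,1.4],[1.2,-2.7,1.7],[1.2,-2.7,1.7],[1.2,-2.7,1.7],[1.2,-2.7,1.7],[1.2,-2.7,1.7]],"dr":[[-1,0,0],[-2,0,0],[-3,0,0],[-4,0,0],[-5,0,0],[-5.63,0,0],[-5.63,0,0],[-5.63,0,0]],"fingers":[2,2,2,2,2,2,2,2]}' 20;python3 g.py .048 0 .0065 90
```

```text
clock: 8.35
position: [0.5379, -0.246, 0.1205]
tool_rot: [[-0.071, 0.023, 0.997], [0.002, 1.0, -0.023], [-0.997, 0.0, -0.071]]
force: [0.7, -0.0, -1.1]
width: 0.042
t 8.35 dp [6.38, -0.11, -0.05] dr [-0.06, -0.01, -0.01] w 0.042 F [ 0.7 -0.  -1.1]
```

```bash
python3 -m creep '{"dp":[[1.5,-0.1,0],[3,-0.1,0],[4.5,-0.1,0],[5.3,-0.1,0],[5.8,-0.1,0],[6.1,-0.1,0],[6.3,-0.1,0],[6.3,-0.1,0]],"dr":[[-0.06,0,0],[-0.06,0,0],[-0.06,0,0],[-0.06,0,0],[-0.06,0,0],[-0.06,0,0],[-0.06,0,0],[-0.06,0,0]],"fingers":[2,2,2,2,2,2,2,2]}' 20;python3 g.py .048 0 .0065 90
```

```text
clock: 9.15
position: [0.534, -0.2471, 0.0584]
tool_rot: [[-0.07, 0.012, 0.997], [0.001, 1.0, -0.012], [-0.998, 0.001, -0.07]]
force: [-1.0, -0.5, -0.6]
width: 0.0416
t 9.15 dp [0.15, 0.01, -0.1] dr [0.02, -0.0, -0.0] w 0.0416 F [-1.  -0.5 -0.6]
```

```bash
python3 -m creep '{"dp":[[0.1,0,0],[0.2,0,0],[0.3,0,0],[0.3,0,0],[0.3,0,0],[0.3,0,0],[0.3,0,0],[0.3,0,0]],"dr":[[0,0,0],[0,0,0],[0,0,0],[0,0,0],[0,0,0],[0,0,0],[0,0,0],[0,0,0]],"fingers":[2,2,2,2,2,2,2,2]}' 20;python3 g.py .048 0 .0065 90
```

```text
clock: 9.95
position: [0.5339, -0.2471, 0.0563]
tool_rot: [[-0.069, 0.011, 0.998], [0.001, 1.0, -0.011], [-0.998, 0.001, -0.069]]
force: [-1.8, 1.1, 7.5]
width: 0.0415
t 9.95 dp [-0.06, 0.01, -0.11] dr [0.02, 0.0, -0.0] w 0.0415 F [-1.8  1.1  7.5]
```

```bash
python3 -m creep '{"dp":[[0,0,0],[0,0,0],[0,0,0],[0,0,0],[-2,0,0],[-6,0,0],[-11,0,0],[-16,0,0]],"dr":[[0,0,0],[0,0,0],[0,0,0],[0,0,0],[0,0,0],[0,0,0],[0,0,0],[0,0,0]],"fingers":[8.7,8.7,8.7,8.7,8.7,8.7,8.7,8.7]}' 20;python3 g.py .0035 .4242 .22 84.2
```

```text
clock: 10.75
position: [0.5444, -0.2471, 0.2162]
tool_rot: [[-0.071, 0.012, 0.997], [0.002, 1.0, -0.011], [-0.997, 0.001, -0.071]]
force: [0.7, -0.2, 0.0]
width: 0.0875
t 10.75 dp [-5.34, 42.44, -4.38] dr [0.74, -0.01, -0.01] w 0.0875 F [ 0.7 -0.2  0. ]
```

```bash
python3 -m creep '{"dp":[[-3,3,0],[-5,7.5,-1],[-5.3,12,-1.5],[-5.3,17,-2],[-5.3,22,-2.5],[-5.3,27,-3],[-5.3,32,-3.5],[-5.3,37,-4]],"dr":[[0,0,0],[0,0,0],[0.2,0,0],[0.4,0,0],[0.5,0,0],[0.6,0,0],[0.74,0,0],[0.74,0,0]],"fingers":[8.7,8.7,8.7,8.7,8.7,8.7,8.7,8.7]}' 20;python3 g.py .0035 .4242 .20 84.2
cat > d.py <<'E'
from h import *
O=[find(n,"wedge") for n in("side","top")]
w,f=fit(O,WEDGE,[.02,0,0],[.01,.01,.1],lambda x:(RS@RZ(x[2]),on(x[0],x[1],.003)))
print("wedge",w[:2].round(4),np.degrees(w[2]).round(2),f,[int(m.sum()) for _,m in O])
E
python3 d.py
python3 - <<'E'
from h import *
O=[find("side","wheel")]
w,f=fit(O,WHEEL,[.0035,.4242,-.1],[.01,.01,.1],lambda x:(RS@RZ(x[2]),on(x[0],x[1],.073)))
print("wheel side only",w[:2].round(4),np.degrees(w[2]).round(2),f)
E
```

```text
clock: 11.55
position: [0.5124, 0.1237, 0.271]
tool_rot: [[-0.07, 0.115, 0.991], [0.002, 0.993, -0.115], [-0.998, -0.007, -0.07]]
force: [0.4, 0.3, -0.1]
width: 0.0866
t 11.55 dp [1.82, 5.32, -0.94] dr [-0.0, -0.0, -0.0] w 0.0866 F [ 0.4  0.3 -0.1]
wedge [0.0189 0.0002] -0.28 152.6588235294118 [1088, 930]
wheel side only [0.0037 0.4232] -5.82 119.25098039215686
```

```bash
python3 -m creep '{"dp":[[0,3,-0.5],[0,5.3,-0.9],[1,5.3,-0.9],[2,5.3,-0.9],[2,5.3,-0.9],[2,5.3,-0.9],[2,5.3,-0.9],[2,5.3,-0.9]],"dr":[[0,0,0],[0,0,0],[0,0,0],[0,0,0],[0,0,0],[0,0,0],[0,0,0],[0,0,0]],"fingers":[8.7,8.7,8.7,8.7,8.7,8.7,8.7,8.7]}' 40;python3 g.py .0035 .4235 .10 84.2
python3 - <<'E'
from h import *
a=np.hstack([manip.camera("top")["color"][140:320,130:330],manip.camera("side")["color"][110:290,170:370]])
cv2.imwrite("pics/g2.png",cv2.resize(a,None,fx=2,fy=2))
E
```

```text
clock: 12.65
position: [0.5091, 0.1751, 0.2515]
tool_rot: [[-0.07, 0.115, 0.991], [0.002, 0.993, -0.115], [-0.998, -0.006, -0.069]]
force: [1.1, -0.1, 0.6]
width: 0.0866
t 12.65 dp [9.85, 0.16, -0.14] dr [-0.0, 0.0, -0.01] w 0.0866 F [ 1.1 -0.1  0.6]
```

View pics/g2.png

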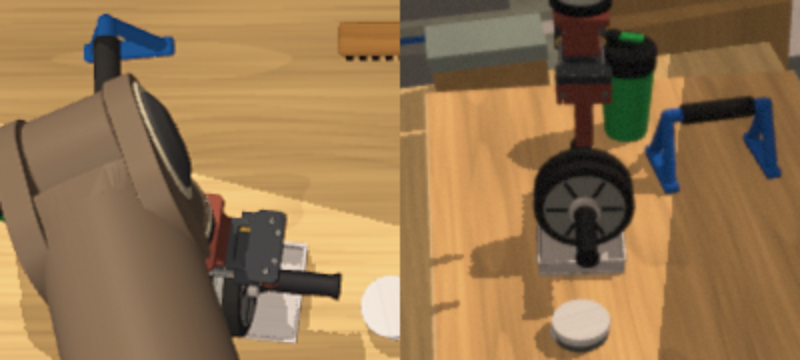

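```bash
python3 -m creep '{"dp":[[2,0.2,-0.1],[4,0.2,-0.1],[6,0.2,-0.1],[8,0.2,-0.1],[9,0.2,-0.1],[9.7,0.2,-0.1],[9.7,0.2,-0.1],[9.7,0.2,-0.1]],"dr":[[0,0,0],[0,0,0],[0,0,0],[0,0,0],[0,0,0],[0,0,0],[0,0,0],[0,0,0]],"fingers":[8.7,8.7,8.7,8.7,8.7,8.7,8.7,8.7]}' 40;python3 g.py .0035 .4235 .10 84.2
python3 -m creep '{"dp":[[0,0,0],[0,0,0],[0,0,0],[0,0,0],[0,0,0],[0,0,0],[0,0,0],[0,0,0]],"dr":[[0,0,0],[0,0,0],[0,0,0],[0,0,0],[0,0,0],[0,0,0],[0,0,0],[0,0,0]],"fingers":[3,3,3,3,3,3,3,3]}' 45;python3 g.py .0035 .4235 .10 84.2
```

```text
clock: 13.55
position: [0.5016, 0.178, 0.155]
tool_rot: [[-0.069, 0.114, 0.991], [0.002, 0.993, -0.114], [-0.998, -0.006, -0.069]]
force: [-0.4, 0.0, -1.4]
width: 0.0871
t 13.55 dp [0.18, -0.1, -0.04] dr [0.01, 0.0, -0.01] w 0.0871 F [-0.4  0.  -1.4]
clock: 14.35
position: [0.5012, 0.1778, 0.1545]
tool_rot: [[-0.07, 0.114, 0.991], [0.002, 0.993, -0.114], [-0.998, -0.006, -0.07]]
force: [-0.4, 0.8, 1.2]
width: 0.0498
t 14.35 dp [0.12, -0.08, -0.0] dr [0.01, -0.0, -0.0] w 0.0498 F [-0.4  0.8  1.2]
```

Gripped at 49.8 mm. Lift slowly.

```bash
python3 -m creep '{"dp":[[-0.2,0,0],[-0.6,0,0],[-1.2,0,0],[-2,0,0],[-3,0,0],[-4,0,0],[-5,0,0],[-6,0,0]],"dr":[[0,0,0],[0,0,0],[0,0,0],[0,0,0],[0,0,0],[0,0,0],[0,0,0],[0,0,0]],"fingers":[3,3,3,3,3,3,3,3]}' 45
python3 -m creep '{"dp":[[-1,0,0],[-2,0,0],[-3,0,0],[-4,0,0],[-4.5,0,0],[-4.5,0,0],[-4.5,0,0],[-4.5,0,0]],"dr":[[0,0,0],[0,0,0],[0,0,0],[0,0,0],[0,0,0],[0,0,0],[0,0,0],[0,0,0]],"fingers":[3,3,3,3,3,3,3,3]}' 45;python3 g.py -.075 0 .22 90
```

```text
clock: 15.15
position: [0.5055, 0.1777, 0.2154]
tool_rot: [[-0.07, 0.114, 0.991], [0.002, 0.993, -0.114], [-0.998, -0.006, -0.07]]
force: [-0.3, -0.9, -7.7]
width: 0.0495
clock: 15.95
position: [0.5082, 0.1775, 0.2585]
tool_rot: [[-0.071, 0.114, 0.991], [0.001, 0.993, -0.114], [-0.997, -0.007, -0.071]]
force: [0.2, 0.1, -7.7]
width: 0.0499
t 15.95 dp [-1.44, -42.98, -3.54] dr [-0.72, -0.01, 0.0] w 0.0499 F [ 0.2  0.1 -7.7]
```

```bash
python3 -m creep '{"dp":[[-0.2,-1.5,0],[-0.5,-5,0],[-1,-9,0],[-1.4,-13.5,-0.5],[-1.4,-18,-1],[-1.4,-22.5,-1.5],[-1.4,-27,-2],[-1.4,-31.5,-2.5]],"dr":[[0,0,0],[0,0,0],[-0.2,0,0],[-0.4,0,0],[-0.72,0,0],[-0.72,0,0],[-0.72,0,0],[-0.72,0,0]],"fingers":[3,3,3,3,3,3,3,3]}' 45
python3 -m creep '{"dp":[[0,-3,0],[0,-6,0],[0,-8,0],[0,-9,0],[0,-9.5,0],[0,-9.5,0],[0,-9.5,0],[0,-9.5,0]],"dr":[[0,0,0],[0,0,0],[0,0,0],[0,0,0],[0,0,0],[0,0,0],[0,0,0],[0,0,0]],"fingers":[3,3,3,3,3,3,3,3]}' 45;python3 g.py -.075 0 .15 90
```

```text
clock: 16.75
position: [0.4473, -0.135, 0.2771]
tool_rot: [[-0.07, 0.015, 0.997], [0.002, 1.0, -0.015], [-0.998, 0.0, -0.07]]
force: [1.5, -0.3, -7.7]
width: 0.0499
clock: 17.55
position: [0.4476, -0.2263, 0.2768]
tool_rot: [[-0.07, 0.012, 0.997], [0.002, 1.0, -0.012], [-0.998, 0.001, -0.07]]
force: [-0.1, 0.1, -6.7]
width: 0.0501
t 17.55 dp [6.99, -1.95, -2.24] dr [0.01, -0.0, -0.01] w 0.0501 F [-0.1  0.1 -6.7]
```

```bash
python3 -m creep '{"dp":[[0.5,-0.6,-0.7],[1.5,-1.2,-1.4],[3,-2,-2.2],[4.5,-2,-2.2],[6,-2,-2.2],[7,-2,-2.2],[7,-2,-2.2],[7,-2,-2.2]],"dr":[[0,0,0],[0,0,0],[0,0,0],[0,0,0],[0,0,0],[0,0,0],[0,0,0],[0,0,0]],"fingers":[3,3,3,3,3,3,3,3]}' 45;python3 g.py -.075 0 .10 90
cat > e.py <<'E'
from h import *
s=manip.sense(); t=RS.T@(np.array(s["position"])-M); print("tcp",t.round(4))
c,m=find("side","wheel")
h=t[2]-.027
w,f=fit([(c,m)],WHEEL,[t[0],t[1],0],[.01,.01,.05],lambda x:(RS@RZ(x[2]),on(x[0],x[1],h)))
print("wheel",w[:2].round(4),np.degrees(w[2]).round(2),f,int(m.sum()))
c2=manip.camera("top")
a=np.hstack([c2["color"][180:380,340:540],c["color"][230:430,190:390]])
cv2.imwrite("pics/p%d.png"%(s["clock"]*100),cv2.resize(a,None,fx=2,fy=2)); print("pics/p%d.png"%(s["clock"]*100))
E
python3 e.py; python3 d.py
```

```text
clock: 18.35
position: [0.4201, -0.2472, 0.2086]
tool_rot: [[-0.07, 0.014, 0.997], [0.001, 1.0, -0.014], [-0.998, 0.0, -0.07]]
force: [-0.2, 0.1, -8.0]
width: 0.0495
t 18.35 dp [5.0, 0.18, 0.01] dr [-0.0, -0.01, -0.0] w 0.0495 F [-0.2  0.1 -8. ]
tcp [-0.075  -0.0019  0.15  ]
wheel [-0.0754 -0.0021] -0.76 1651.7647058823532 2774
pics/p1835.png
wedge [0.0202 0.0002] -0.38 455.43137254901956 [1081, 618]
```

View pics/p1835.png

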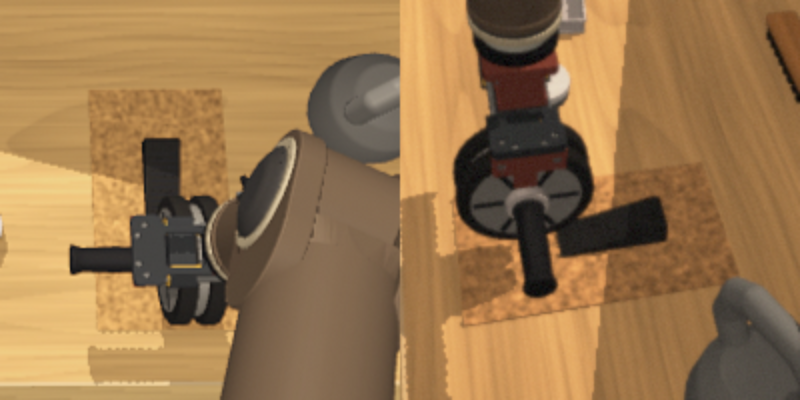

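```bash
python3 -m creep '{"dp":[[1,0.2,0],[2,0.2,0],[3,0.2,0],[3.8,0.2,0],[4.3,0.2,0],[4.6,0.2,0],[4.7,0.2,0],[4.7,0.2,0]],"dr":[[0,0,0],[0,0,0],[0,0,0],[0,0,0],[0,0,0],[0,0,0],[0,0,0],[0,0,0]],"fingers":[3,3,3,3,3,3,3,3]}' 45;python3 g.py -.061 0 .0988 90
python3 -m creep '{"dp":[[0.1,0,0],[0.2,0,0],[0.3,0,0],[0.4,0,0],[0.4,0,0],[0.4,0,0],[0.4,0,0],[0.4,0,0]],"dr":[[0,0,0],[0,0,0],[0,0,0],[0,0,0],[0,0,0],[0,0,0],[0,0,0],[0,0,0]],"fingers":[3,3,3,3,3,3,3,3]}' 45;python3 g.py -.061 0 .0988 90;
```

```text
clock: 19.5
position: [0.417, -0.245, 0.1617]
tool_rot: [[-0.07, 0.014, 0.997], [0.001, 1.0, -0.014], [-0.998, 0.0, -0.07]]
force: [-1.2, 0.0, -6.8]
width: 0.0498
t 19.5 dp [0.41, -0.03, 1.38] dr [-0.0, -0.0, -0.0] w 0.0498 F [-1.2  0.  -6.8]
clock: 20.3
position: [0.4174, -0.245, 0.1598]
tool_rot: [[-0.068, 0.014, 0.998], [0.001, 1.0, -0.014], [-0.998, 0.0, -0.068]]
force: [-3.0, 4.0, 13.9]
width: 0.0499
t 20.3 dp [0.23, -0.03, 1.34] dr [0.0, 0.01, -0.0] w 0.0499 F [-3.   4.  13.9]
```

```bash
python3 -m creep '{"dp":[[-0.2,0,0],[-0.2,0,0.2],[-0.2,0,0.4],[-0.2,0,0.6],[-0.2,0,0.8],[-0.2,0,1.0],[-0.2,0,1.1],[-0.2,0,1.1]],"dr":[[0,0,0],[0,0,0],[0,0,0],[0,0,0],[0,0,0],[0,0,0],[0,0,0],[0,0,0]],"fingers":[3,3,3,3,3,3,3,3]}' 45;python3 g.py -.061 0 .0988 90
python3 e.py
```

```text
clock: 21.1
position: [0.4264, -0.2451, 0.159]
tool_rot: [[-0.074, 0.015, 0.997], [0.002, 1.0, -0.015], [-0.997, 0.001, -0.074]]
force: [-6.4, 2.9, 6.2]
width: 0.0499
t 21.1 dp [0.21, -0.04, 0.43] dr [-0.0, -0.03, -0.01] w 0.0499 F [-6.4  2.9  6.2]
tcp [-0.0653  0.0004  0.1009]
wheel [-0.0701 -0.0004] -0.19 1512.0117647058826 2621
pics/p2110.png
```

```bash
python3 -m creep '{"dp":[[-0.1,0,0],[-0.1,0,0.1],[-0.1,0,0.2],[-0.1,0,0.3],[-0.1,0,0.3],[-0.1,0,0.3],[-0.1,0,0.3],[-0.1,0,0.3]],"dr":[[0,0,0],[0,0,0],[0,0,0],[0,0,0],[0,0,0],[0,0,0],[0,0,0],[0,0,0]],"fingers":[3,3,3,3,3,3,3,3]}' 45;python3 g.py -.061 0 .0988 90; python3 e.py
python3 - <<'E'
from h import *
c,m=find("side","wedge"); d,k=find("side","wheel")
w,f=fit([(c,m)],WEDGE,[.02,0,0],[.01,.01,.1],lambda x:(RS@RZ(x[2]),on(x[0],x[1],.003))); print(w,f)
a=d["color"][320:380,225:345]; cv2.imwrite("pics/z1.png",cv2.resize(np.clip(a.astype(float)*1.8,0,255).astype(np.uint8),None,fx=6,fy=6,interpolation=2))
E
```

```text
clock: 22.05
position: [0.4308, -0.2452, 0.1597]
tool_rot: [[-0.07, 0.014, 0.997], [0.002, 1.0, -0.014], [-0.998, 0.0, -0.07]]
force: [-1.0, -0.1, -8.4]
width: 0.05
t 22.05 dp [0.31, -0.04, -0.01] dr [0.0, -0.0, -0.0] w 0.05 F [-1.  -0.1 -8.4]
tcp [-0.0609  0.0004  0.1019]
wheel [-0.0656 -0.0012] -0.33 1486.4235294117648 2658
pics/p2205.png
[0.01960404 0.00022694 0.00975672] 343.7019607843137
```

View pics/z1.png

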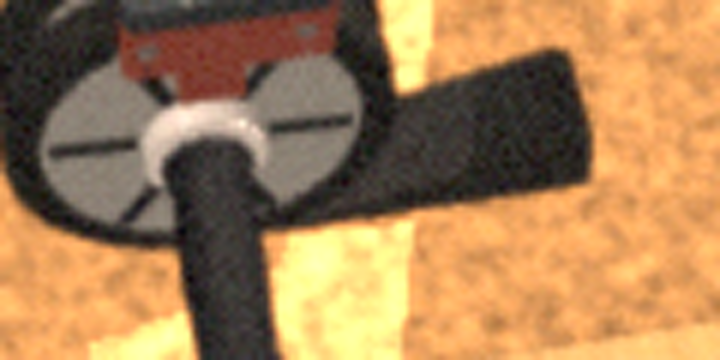

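```bash
python3 -m creep '{"dp":[[0.1,0,0],[0.15,0,0],[0.15,0,0],[0.15,0,0],[0.15,0,0],[0.15,0,0],[0.15,0,0],[0.15,0,0]],"dr":[[0,0,0],[0,0,0],[0,0,0],[0,0,0],[0,0,0],[0,0,0],[0,0,0],[0,0,0]],"fingers":[3,3,3,3,3,3,3,3]}' 45;python3 g.py -.061 0 .0988 90; python3 -m creep '{"dp":[[0,0,0.05],[0,0,0.1],[0,0,0.15],[0,0,0.2],[0,0,0.2],[0,0,0.2],[0,0,0.2],[0,0,0.2]],"dr":[[0,0,0],[0,0,0],[0,0,0],[0,0,0],[0,0,0],[0,0,0],[0,0,0],[0,0,0]],"fingers":[3,3,3,3,3,3,3,3]}' 45;python3 g.py -.061 0 .0988 90;
```

```text
clock: 23.2
position: [0.431, -0.2452, 0.1587]
tool_rot: [[-0.07, 0.014, 0.997], [0.001, 1.0, -0.014], [-0.998, 0.0, -0.07]]
force: [-2.2, 1.2, 5.8]
width: 0.0498
t 23.2 dp [0.22, -0.03, -0.03] dr [0.0, 0.0, -0.0] w 0.0498 F [-2.2  1.2  5.8]
clock: 24.0
position: [0.4315, -0.2453, 0.1587]
tool_rot: [[-0.072, 0.015, 0.997], [0.002, 1.0, -0.014], [-0.997, 0.001, -0.072]]
force: [-5.5, 1.9, 10.4]
width: 0.0499
t 24.0 dp [0.21, -0.03, -0.08] dr [-0.0, -0.02, -0.01] w 0.0499 F [-5.5  1.9 10.4]
```

```bash
python3 -m creep '{"dp":[[-0.08,0,0],[-0.08,0,0.05],[-0.08,0,0.1],[-0.08,0,0.15],[-0.08,0,0.2],[-0.08,0,0.2],[-0.08,0,0.2],[-0.08,0,0.2]],"dr":[[0,0,0],[0,0,0],[0,0,0],[0,0,0],[0,0,0],[0,0,0],[0,0,0],[0,0,0]],"fingers":[3,3,3,3,3,3,3,3]}' 45;python3 g.py -.061 0 .0988 90; python3 -m creep '{"dp":[[0,0,0.05],[0,0,0.1],[0,0,0.15],[0,0,0.2],[0,0,0.2],[0,0,0.2],[0,0,0.2],[0,0,0.2]],"dr":[[0,0,0],[0,0,0],[0,0,0],[0,0,0],[0,0,0],[0,0,0],[0,0,0],[0,0,0]],"fingers":[3,3,3,3,3,3,3,3]}' 45;python3 g.py -.061 0 .0988 90;
```

```text
clock: 24.8
position: [0.4332, -0.2453, 0.1585]
tool_rot: [[-0.073, 0.015, 0.997], [0.002, 1.0, -0.015], [-0.997, 0.001, -0.073]]
force: [-6.2, 0.6, 6.4]
width: 0.05
t 24.8 dp [0.21, -0.03, -0.25] dr [-0.0, -0.03, -0.01] w 0.05 F [-6.2  0.6  6.4]
clock: 25.6
position: [0.4351, -0.2453, 0.1583]
tool_rot: [[-0.074, 0.015, 0.997], [0.002, 1.0, -0.015], [-0.997, 0.001, -0.074]]
force: [-6.3, 1.2, 4.7]
width: 0.0499
t 25.6 dp [0.2, -0.03, -0.44] dr [-0.0, -0.03, -0.01] w 0.0499 F [-6.3  1.2  4.7]
```

```bash
cat > f.py <<'E'
from h import *
O=[]
for n in("side","top"):
    c,m=find(n,"wedge"); d,k=find(n,"wheel")
    O.append((c,m))
def cost(x):
    s=0
    for c,m in O:
        r=soft(c,[on(x[0],x[1],.003)+WEDGE[0]@(RS@RZ(x[2])).T]); o=np.zeros_like(r)
        # compare only in thick half
        X=on(x[0],x[1],.003)+(np.array([[.005,-.04,0],[.005,.04,0],[.1,.04,0],[.1,-.04,0],[.005,-.04,.05],[.005,.04,.05],[.1,.04,.05],[.1,-.04,.05]]))@RS.T
        w=soft(c,[X]); s+=(np.abs(r-m)*w).sum()
    return s
r=minimize(cost,[.02,0,0],method="Nelder-Mead",options=dict(initial_simplex=[[.02,0,0],[.026,0,0],[.02,.005,0],[.02,0,.05]]))
print("wedge thick-half",r.x[:2].round(4),np.degrees(r.x[2]).round(2),r.fun.round(1),"toe X",round(r.x[0]-.06,4),"contact X",round(r.x[0]-.08,4))
E
python3 f.py; python3 e.py
```

```text
wedge thick-half [ 0.0191 -0.0015] 0.96 84.8 toe X -0.0409 contact X -0.0609
tcp [-0.0566  0.0002  0.1009]
wheel [-0.0637  0.    ] 0.32 1423.2156862745096 2718
pics/p2600.png
```

```bash
cat > w.py <<'E'
from h import *
s=manip.sense(); t=RS.T@(np.array(s["position"])-M); print("tcp",t.round(4),"F",np.round(s["force"],1))
for n in ("side",):
    c,m=find(n,"wheel")
    for h in (.073,.075):
        W=np.array([[a,b,z] for a in(-.1,.1) for b in(-.15,.15) for z in(-.1,0.005)])
        def cost(x):
            R=RS@RZ(x[2]);p=on(x[0],x[1],h)
            return (np.abs(soft(c,[p+V@R.T for V in WHEEL])-m)*soft(c,[p+W@R.T])).sum()
        r=minimize(cost,[-.06,0,0],method="Nelder-Mead",options=dict(initial_simplex=[[-.06,0,0],[-.068,0,0],[-.06,.006,0],[-.06,0,.05]]))
        print("wheel",n,h,r.x[:2].round(4),np.degrees(r.x[2]).round(2),r.fun.round(1))
E
python3 w.py
python3 -m creep '{"dp":[[-0.25,0,0],[-0.45,0,0],[-0.45,0,0.2],[-0.45,0,0.4],[-0.45,0,0.4],[-0.45,0,0.4],[-0.45,0,0.4],[-0.45,0,0.4]],"dr":[[0,0,0],[0,0,0],[0,0,0],[0,0,0],[0,0,0],[0,0,0],[0,0,0],[0,0,0]],"fingers":[3,3,3,3,3,3,3,3]}' 45; python3 w.py
```

```text
tcp [-0.0566  0.0003  0.1008] F [-6.4  1.3  5.2]
wheel side 0.073 [-0.063  -0.0003] -0.59 1428.6
wheel side 0.075 [-0.063 -0.001] -0.57 1444.0
clock: 27.05
position: [0.441, -0.2453, 0.1627]
tool_rot: [[-0.07, 0.014, 0.997], [0.002, 1.0, -0.014], [-0.998, 0.001, -0.07]]
force: [-0.4, 0.1, -6.5]
width: 0.0499
tcp [-0.051   0.0004  0.1056] F [-0.4  0.1 -6.5]
wheel side 0.073 [-0.0573  0.0037] 0.27 1553.6
wheel side 0.075 [-0.0574  0.0027] 0.27 1571.0
```

View overlay.

```bash
python3 - <<'E'
from h import *
c,m=find("side","wheel"); im=c["color"].copy()
im=cv2.resize(im[225:425,170:390],None,fx=3.5,fy=3)if 0 else im
S=4; big=cv2.resize(im,None,fx=S,fy=S,interpolation=2)
k=cv2.findContours(cv2.resize(m.astype(np.uint8),None,fx=S,fy=S,interpolation=0),0,2)[0]; cv2.drawContours(big,k,-1,(0,255,0),1)
def dr(V,col): cv2.polylines(big,[cv2.convexHull(((proj(c,V)+.5)*S).astype(np.int32))],True,col,1)
p=on(-.0573,.0005,.0775)
for V in WHEEL: dr(p+V@RS.T,(0,0,255))
dr(on(.0191,0,.003)+WEDGE[0]@RS.T,(255,255,0))
dr(M+MAT[0]@RS.T,(255,0,255))
cv2.imwrite("pics/ov.png",big[250*S:400*S,190*S:380*S])
E
```

```text
(no output)
```

View pics/ov.png

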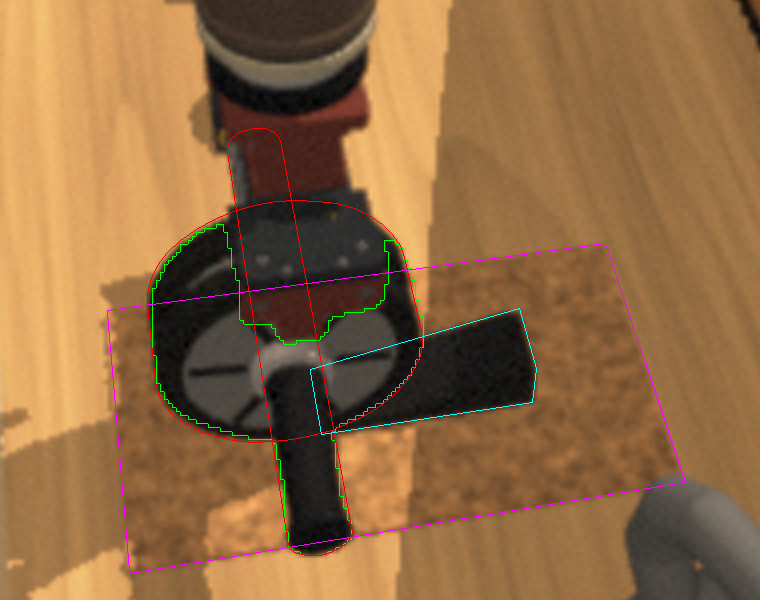

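```bash
python3 -m creep '{"dp":[[0,0,-0.1],[0,0,-0.25],[0.1,0,-0.25],[0.2,0,-0.25],[0.3,0,-0.25],[0.4,0,-0.25],[0.45,0,-0.25],[0.45,0,-0.25]],"dr":[[0,0,0],[0,0,0],[0,0,0],[0,0,0],[0,0,0],[0,0,0],[0,0,0],[0,0,0]],"fingers":[3,3,3,3,3,3,3,3]}' 45; python3 w.py
```

```text
clock: 28.15
position: [0.4383, -0.2452, 0.1586]
tool_rot: [[-0.07, 0.014, 0.997], [0.002, 1.0, -0.014], [-0.998, 0.001, -0.07]]
force: [0.8, 1.1, -6.1]
width: 0.0499
tcp [-0.0534  0.0004  0.1013] F [ 0.8  1.1 -6.1]
wheel side 0.073 [-0.0596  0.0018] 0.37 1527.8
wheel side 0.075 [-0.0602  0.0002] 0.64 1542.7
```

```bash
python3 -m creep '{"dp":[[0.04,0,0],[0.08,0,0],[0.12,0,0],[0.12,0,0],[0.12,0,0],[0.12,0,0.05],[0.12,0,0.1],[0.12,0,0.1]],"dr":[[0,0,0],[0,0,0],[0,0,0],[0,0,0],[0,0,0],[0,0,0],[0,0,0],[0,0,0]],"fingers":[3,3,3,3,3,3,3,3]}' 45; python3 w.py;python3 f.py; python3 - <<'E'
from h import *
c=manip.camera("side"); a=c["color"][310:385,225:345]; cv2.imwrite("pics/z2.png",cv2.resize(np.clip(a.astype(float)*2.2,0,255).astype(np.uint8),None,fx=6,fy=6,interpolation=2))
E
```

```text
clock: 29.05
position: [0.4386, -0.2453, 0.1584]
tool_rot: [[-0.071, 0.014, 0.997], [0.002, 1.0, -0.014], [-0.997, 0.001, -0.071]]
force: [-5.9, 2.7, 10.9]
width: 0.05
tcp [-0.053   0.0003  0.1011] F [-5.9  2.7 10.9]
wheel side 0.073 [-0.0596  0.0005] 0.33 1514.5
wheel side 0.075 [-0.0597 -0.0007] 0.14 1531.9
wedge thick-half [ 0.0192 -0.0009] 1.65 71.4 toe X -0.0408 contact X -0.0608
```

View pics/z2.png

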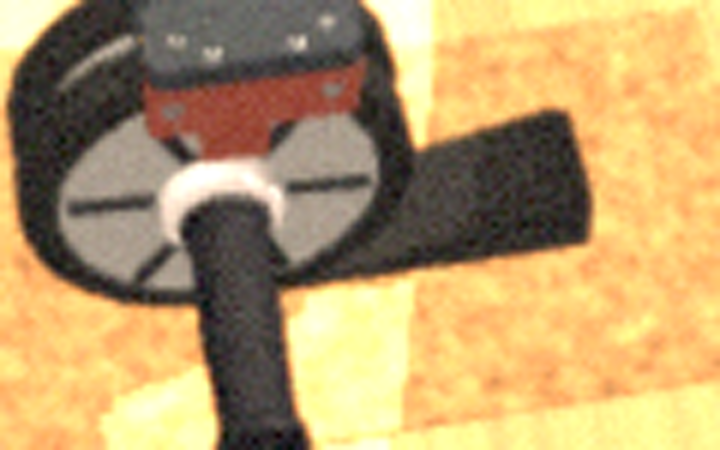

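```bash
python3 -m creep '{"dp":[[-0.08,0,0],[-0.08,0,0.1],[-0.08,0,0.2],[-0.08,0,0.3],[-0.08,0,0.4],[-0.08,0,0.4],[-0.08,0,0.4],[-0.08,0,0.4]],"dr":[[0,0,0],[0,0,0],[0,0,0],[0,0,0],[0,0,0],[0,0,0],[0,0,0],[0,0,0]],"fingers":[3,3,3,3,3,3,3,3]}' 45; python3 w.py;python3 f.py
```

```text
clock: 30.4
position: [0.4416, -0.2454, 0.1584]
tool_rot: [[-0.073, 0.015, 0.997], [0.002, 1.0, -0.015], [-0.997, 0.001, -0.073]]
force: [-8.6, 2.5, 12.3]
width: 0.0502
tcp [-0.0501  0.0003  0.1014] F [-8.6  2.5 12.3]
wheel side 0.073 [-0.0581 -0.0002] 0.11 1433.9
wheel side 0.075 [-0.0583 -0.0021] -0.1 1449.3
wedge thick-half [ 0.0205 -0.0014] 0.93 80.4 toe X -0.0395 contact X -0.0595
```

```bash
python3 -m creep '{"dp":[[-0.05,0,-0.03],[-0.1,0,-0.05],[-0.1,0,-0.08],[-0.1,0,-0.08],[-0.1,0,-0.08],[-0.1,0,-0.08],[-0.1,0,-0.08],[-0.1,0,-0.08]],"dr":[[0,0,0],[0,0,0],[0,0,0],[0,0,0],[0,0,0],[0,0,0],[0,0,0],[0,0,0]],"fingers":[4,4,4,4,4,4,4,4]}' 45; python3 w.py;python3 f.py
```

```text
clock: 31.7
position: [0.4431, -0.2452, 0.1586]
tool_rot: [[-0.069, 0.014, 0.997], [0.001, 1.0, -0.014], [-0.998, 0.0, -0.069]]
force: [0.5, -0.5, -6.9]
width: 0.0499
tcp [-0.0486  0.0005  0.1017] F [ 0.5 -0.5 -6.9]
wheel side 0.073 [-0.0556  0.001 ] 0.01 1592.5
wheel side 0.075 [-0.0554 -0.0001] 0.11 1607.9
wedge thick-half [0.0211 0.0014] -0.69 50.6 toe X -0.0389 contact X -0.0589
```

```bash
python3 -m creep '{"dp":[[0,0,-0.1],[0,0,-0.2],[0.05,0,-0.2],[0.1,0,-0.2],[0.1,0,-0.2],[0.1,0,-0.2],[0.1,0,-0.2],[0.1,0,-0.2]],"dr":[[0,0,0],[0,0,0],[0,0,0],[0,0,0],[0,0,0],[0,0,0],[0,0,0],[0,0,0]],"fingers":[4,4,4,4,4,4,4,4]}' 45; python3 w.py;python3 f.py
```

```text
clock: 33.0
position: [0.4405, -0.2453, 0.158]
tool_rot: [[-0.07, 0.014, 0.997], [0.002, 1.0, -0.014], [-0.998, 0.001, -0.07]]
force: [-0.5, 0.6, -4.9]
width: 0.0497
tcp [-0.0512  0.0004  0.1009] F [-0.5  0.6 -4.9]
wheel side 0.073 [-0.059   0.0004] 0.35 1462.0
wheel side 0.075 [-0.0589 -0.001 ] 0.04 1479.6
wedge thick-half [ 0.0202 -0.0011] 0.85 54.1 toe X -0.0398 contact X -0.0598
```

```bash
python3 -m creep '{"dp":[[0.05,0,0],[0.05,0,0],[0.05,0,0.05],[0.05,0,0.1],[0.05,0,0.1],[0.05,0,0.1],[0.05,0,0.1],[0.05,0,0.1]],"dr":[[0,0,0],[0,0,0],[0,0,0],[0,0,0],[0,0,0],[0,0,0],[0,0,0],[0,0,0]],"fingers":[4,4,4,4,4,4,4,4]}' 8; python3 w.py
python3 -m creep '{"dp":[[0,0,0],[0,0,0],[0,0,0],[0,0,0],[0,0,0],[0,0,0],[0,0,0],[0,0,0]],"dr":[[0,0,0],[0,0,0],[0,0,0],[0,0,0],[0,0,0],[0,0,0],[0,0,0],[0,0,0]],"fingers":[5.1,5.2,5.4,5.6,5.8,6.2,7,8]}' 8; python3 w.py;python3 f.py
```

```text
clock: 34.3
position: [0.4418, -0.2454, 0.1578]
tool_rot: [[-0.069, 0.014, 0.997], [0.001, 1.0, -0.014], [-0.998, 0.0, -0.069]]
force: [-2.7, 1.5, 5.9]
width: 0.05
tcp [-0.0499  0.0003  0.1008] F [-2.7  1.5  5.9]
wheel side 0.073 [-0.0583  0.0011] 0.33 1500.9
wheel side 0.075 [-0.0585 -0.    ] 0.44 1517.9
clock: 35.2
position: [0.4414, -0.2453, 0.1573]
tool_rot: [[-0.07, 0.014, 0.997], [0.002, 1.0, -0.014], [-0.998, 0.001, -0.07]]
force: [0.6, 0.0, -0.1]
width: 0.0744
tcp [-0.0502  0.0004  0.1003] F [ 0.6  0.  -0.1]
wheel side 0.073 [-0.0591  0.0009] 0.02 1479.2
wheel side 0.075 [-0.059  -0.0007] -0.05 1492.5
wedge thick-half [ 0.0198 -0.0007] 1.65 73.5 toe X -0.0402 contact X -0.0602
```

Released, and the wheel stays put. Retreat straight up, then clear of the view.

```bash
python3 -m creep '{"dp":[[0,0,0],[-1,0,0],[-3,0,0],[-6,0,0],[-10,0,0],[-14,0,0],[-17,0,0],[-18,0,0]],"dr":[[0,0,0],[0,0,0],[0,0,0],[0,0,0],[0,0,0],[0,0,0],[0,0,0],[0,0,0]],"fingers":[8.7,8.7,8.7,8.7,8.7,8.7,8.7,8.7]}' 8
python3 -m creep '{"dp":[[0,2,0],[0,6,0],[0,11,0],[0,16,0],[0,21,0],[0,25,0],[0,28,0],[0,28,0]],"dr":[[0,0,0],[0,0,0],[0,0,0],[0,0,0],[0,0,0],[0,0,0],[0,0,0],[0,0,0]],"fingers":[8.7,8.7,8.7,8.7,8.7,8.7,8.7,8.7]}' 8
python3 - <<'E'
from h import *
O=[find(n,"wheel") for n in("side","top")]
w,f=fit(O,WHEEL,[-.059,0,0],[.01,.01,.05],lambda x:(RS@RZ(x[2]),on(x[0],x[1],.073)))
print("wheel",w[:2].round(4),np.degrees(w[2]).round(2),f)
exec(open("f.py").read().split("\n",1)[1])
a=np.hstack([O[1][0]["color"][190:390,340:540],O[0][0]["color"][250:450,190:390]])
cv2.imwrite("pics/fin.png",cv2.resize(a,None,fx=2,fy=2))
E
```

```text
clock: 36.5
position: [0.4552, -0.2461, 0.3409]
tool_rot: [[-0.065, 0.014, 0.998], [-0.0, 1.0, -0.014], [-0.998, -0.001, -0.065]]
force: [0.3, -0.4, -0.9]
width: 0.0869
clock: 37.3
position: [0.4573, 0.0389, 0.3365]
tool_rot: [[-0.071, 0.007, 0.997], [0.002, 1.0, -0.007], [-0.997, 0.002, -0.071]]
force: [0.3, -0.3, -0.2]
width: 0.0869
wheel [-0.0582  0.0005] -0.21 411.9843137254902
wedge thick-half [0.0202 0.0004] -0.24 51.9 toe X -0.0398 contact X -0.0598
```

View pics/fin.png

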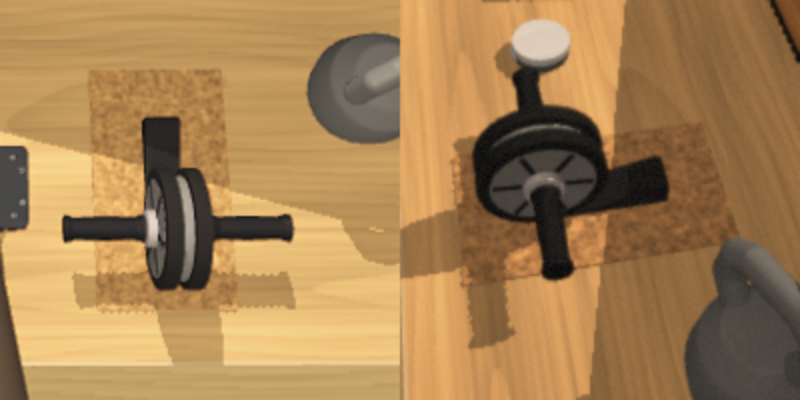

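```bash
python3 - <<'E'
from h import *
for t in("tray","tin","brush"):
    try: c,m=find("side",t); print(t,np.argwhere(m).mean(0).round(1)[::-1],m.sum())
    except SystemExit as e: print(e)
s=manip.sense(); print(s["clock"],np.round(s["qvel"],2))
print(manip.sign_off())
E
```

```text
tray [260.1 222.3] 2064
tin [260.  272.3] 650
brush [388.2 257.8] 860
38.2 [-0.01  0.01 -0.08  0.02  0.02  0.03  0.11]
the job is handed in; nothing more can be done
None
```

The ab wheel is parked on the cork mat against the door wedge, and I handed the job in at 38.2 s. I laid the wedge on the mat first, thin end uphill. Then I moved the wheel from the tray, stood it just uphill of the wedge and pressed its tyre onto the thin end before letting go.

**Last checks, with the arm clear:**
- **Contact:** the camera fit puts the wheel's centre 18.4 mm uphill of the thin edge. The value for contact is 20 mm, so it rests on the edge to within the fit error of about 1–2 mm. While still held, pushing the wheel moved the wedge about 1 mm, which also indicates contact.
- **Alignment:** the wheel is 0.1 mm off-centre from the wedge, and both are within 0.3° of straight down the slope.
- **Standing still:** the last picture shows the wheel upright, and its fitted position changed by no more than about 1 mm from release to the last look.
- **Rest of the shelf:** the tin and brush are at about the same pixels as at the start.

**Checks that were weak or disagreed:**
- **Tray:** it was largely hidden by the wheel at the start, so its two image positions can't be compared directly. I felt no unusual force during the lift.
- **Wheel in the grip:** the wheel turned in the grip while I dragged it, so its centre lagged the tool by 6–9 mm. I corrected for that from the pictures.
- **Wedge angle:** fits taken while the arm blocked part of the view scattered by up to 1.7°.
- **Keys:** the networks never found the keys, so I did not check their position.

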